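# Put the back-soon clock sign up in its counter base

## Robot

A 6-joint arm with a two-finger parallel gripper is mounted at the origin on a cart in front of the work surface, level with it; the furniture and walls round the work are solid. World frame = base frame: x ahead of the robot, y to its left, z up, the work surface at z = 0. Lengths are in m, angles in rad, forces in N, time in s.
With the tool pointing down it reaches from about 0.3 to 0.775 m from the base axis. Payload 14.6 kg.
Tool frame: the origin (TCP) lies at the very end of the fingers, on their centre line; the grasp point (between the pads) lies 19 mm behind it; z points along the fingers, y is the direction in which the jaws open and shut (so a half turn about z gives the same grasp; the last joint's range is limited). The gripper opens to 94 mm and grips with 3 to 60 N. Pads are 16 mm wide; open, the fingers measure 119 mm over their backs; the gripper's body (75 mm by 177 mm) begins 78 mm behind the grasp point.
Start: joints at [-1.184, 0.3, 1.521, -0, 1.321, -0.067], TCP at [0.241, -0.494, 0.205] pointing down, gripper open.
Joint ranges: [-3.03, 3.03], [-0.79, 2.21], [0.23, 2.52], [-1.04, 4.18], [0, 3.07], [-2.55, 2.55]. Speed limits (rad/s): [2.22, 2.22, 2.57, 3.14, 3.14, 3.14].

## Interface

Orientations are given as [roll, pitch, yaw] about the fixed x, y, z axes, in that order (R = Rz(yaw) Ry(pitch) Rx(roll)).
In Python, from station import status, camera, ctrl gives the robot as it stands. The module is installed in compiled form; this text tells all that it offers.
- The arm moves only by the shell command python3 -m jog 'ROWS' [FORCE]. ROWS is JSON, a list of rows, each a list of 7 numbers: the shift along the tool's x, y, z each as a share of 1000 mm, from -1 to 1, then the turn, a rotation vector about the tool's x, y, z each as a share of pi/2 rad, from -1 to 1, then the opening, from -1 (shut) to 1 (fully open), so that 0 is half open. A call has 1 to 20 rows; each row is the pose to reach, as a shift and turn from the pose measured when the call began, along the tool's axes at that moment; what a row does not reach only later rows make up. A row lasts 1/10 s, in which the tool goes at most 50 mm and 8.59 degrees, less where a joint would pass 70% of its speed; a pose out of reach is approached as far as the arm can. A call with a number of a shift or a turn outside -1 to 1 is refused whole. A call with a gripper value outside its range is refused whole. The fingers move at their own pace and stop on an object; FORCE is the grip in N (left out, the last holds). Time passes only in rows, so rows that repeat a pose let the fingers close. It gives the time, the measured TCP pose, the force and the opening at its end, in the units of the state.
- status.get_obs(): the state, without advancing time (a new reading comes with each control period).
- camera(name): name is "scene" or "top" or "wrist"; returns a dict with "image" (400x640x3 uint8, red, green, blue), "fx", "fy", "cx", "cy" (pixels), "k1" (the pictures are not rectified: a ray, as slopes to the right and down, at radius r is drawn at 1 + k1 r^2 times it, then the intrinsics apply), "world_from_camera" (4x4, takes a point from camera to world coordinates). Camera axes: x right, y down, z forward; pixel columns grow to the right and rows downward; lengths in m; the calibration is good to about 2 mm. A picture is of the moment at which its call begins. There is no depth.
- ctrl.hand_in(): hands the job in, once; it reports no verdict.
The state is a dict: "time_s": time; "qpos": joint angles; "joint_vel": joint speeds; "tau": joint torques, N m; "ee_pos": TCP position; "eef_rot": TCP orientation; "force": force on the tool from outside, world axes, zero at the start; "moment": the same for the moment, N m; "grip_width": finger opening in m.
Only numpy, scipy, OpenCV 4.12 (cv2) and the standard library are available. Lean on these libraries where they do the work, as an engineer would, in place of code of your own. Each camera call takes 0.05 s, during which the arm holds its last target.

## Task

We are stepping out, so put the back-soon sign up: swing the sign box's lid open until it stays open by itself, lift out the tall plate with the clock dial and stand it in the sign base, dial towards the base's front lip. Lean its top forward to get the toe of its foot in under the lip, then straighten it back until the foot is fully home and the plate rests on both backrest arms, and let go. Leave the arrow sign in the box and the things around it where they are.

Things in the scene. Friction and masses are not known exactly. Their poses are not given: they have to be found in the camera images.
- clock_sign: The sign to put up: white plate 110 wide (y), 8 thick (x), 130 tall (z), 0.1-0.2 kg, clock dial on its front (-x) face, top 35 mm bare. A toe, full width, 10 long and 6 thick, sticks out forward along the foot (x -14 to -4, z 0 to 6). Origin: underside of the foot, mid-width, mid-thickness of the plate. Starts upright in one of the box's two pockets; grip it near the top across its thickness.
- arrow_sign: The other white plate, same width, thickness and toe but only 82 mm tall, with an arrow on its front; stays in the box. Origin as for the clock sign.
- sign_box: Fixed black flip-top box, 160 (x) by 108 (y), walls 72 high; with lid shut 146 high. Origin: centre of underside; -x is its front, the lid is hinged along the top of its back (+x) wall. Two pockets (plates centred at y = -27 and +17, floor 5 mm up) between ribs 50 mm tall hold the plates upright, 2 mm slack, faces across y, fronts to +y, toe to +y. A plate must rise 70 mm to come out.
- box_lid (a joint): Grey hood lid of the box, 160x108x74 mm, 0.22 kg. 0 = shut; grows as it opens, to the stop at 1.85 rad. Moves freely; balances near 1.06 rad (within a few hundredths): let go below that it falls shut, above it falls open and stays there.
- lid_tab (a point): Grip point on the lid's black pull tab, which sticks out 40 mm forward from the middle of the lid's front (tab 12 thick across y, 22 high); the point is 26 mm out from the lid's front face. From the hinge, lid shut: 186 mm in -x of the box, 32 mm up. Pinched across y the tab can turn between the fingers as the lid swings.
- lid_hinge (a point): Middle of the lid's hinge axis, which runs along the box's y, on the top edge of its back wall, 72 mm up.
- sign_base: Fixed foot plate of the sign base, black, 140 (x, -62 to +78) by 200 (y) by 12 mm. Origin: on the counter. On it an aluminium channel with two backrest arms is clamped by a thumb screw at each end; its fore-and-aft place in the adjusting slots differs, up to 22 mm either way along x, and is not reported: feel or look for it. Front lip on the -x side, towards the robot.
- seat_mid (a point): Sign's seat (where its origin ends) if the channel stood mid-slot: 26 mm above the base's origin. Channel, 150 long (y), in mm from the seat, axes leaning back 18 deg about y: floor z=0, x -18..6; front wall x -23..-18 (outside from z -20), lip over it z 11..14, edge x=-8; rear wall x=6 to z=6, chamfer back to x=15, z=20; arms (y +-42, 16 wide) face x=4, z 66..90, x=17 below z=48.
- tape_measure: Round yellow tape measure, 52x58x15 mm, lying loose on the counter in front; leave it. Origin: centre of underside.
- stapler: Red and black stapler, 155x36x50 mm, loose on the counter in front to the left; leave it. Origin: centre of underside.
- terminal: Black card terminal, 173x80x43 mm, loose on the counter to the left; leave it. Origin: centre of underside.

How it is judged:
On the way, in this order (a step that is already met when the one before it is completed fails the run):
1. the box's lid stands open by itself, untouched by the robot (value of joint box_lid above 1.5 rad and contact force between each of the arm, the fingers and box_lid below 0.2 N), for 0.2 s.
2. the clock sign is lifted clear of the box (z of clock_sign in the frame of sign_box above 0.074 m and contact force between clock_sign and sign_box below 0.2 N), for 0.1 s.
At the end, for the whole second after the job is handed in: The clock sign rests in the base, toe under the lip: origin 22 to 31 mm above the counter, within 28 mm of mid-slot fore and aft and 22 mm of the channel's middle along it, leaning back 18 deg and square to the base, each within 0.09 rad; the arrow sign is still in the box (x of clock_sign in the frame of sign_base between -0.03 and 0.028 m and y of clock_sign in the frame of sign_base between -0.022 and 0.022 m and height (world z) of clock_sign between 0.022 and 0.031 m and angle between clock_sign's own z axis and vertical between 0.224 and 0.404 rad and angle between the y axis of clock_sign and the y axis of sign_base, either way round below 0.09 rad and linear speed of clock_sign below 0.02 m/s and z of arrow_sign in the frame of sign_box below 0.03 m); the robot touches nothing.
It fails at once if the tape measure, the stapler or the terminal is moved by more than 25 mm (distance of any of tape_measure, stapler, terminal from where it was at the start of the episode above 0.025 m).
It fails at once if the arrow sign is taken out of the box (z of arrow_sign in the frame of sign_box above 0.06 m).
It also fails if it takes over 70 s, if anything falls off the work surface, if the arm or the gripper's body presses on something with over 40 N, if the wrist force passes 120 N, or if a joint passes its speed limit or range.

## Working session

There is one attempt and no reset: what is moved stays moved. The work goes in short steps, Python scripts to look and compute and a shell command to move; the robot and the scene stay as the last step left them, time stands still between calls to the robot, and variables do not carry over. Pictures are saved under pics/ and viewed, and the job is handed in when it is done.

```bash
mkdir -p pics; ls; python3 - <<'E'
from station import status, camera, ctrl
import cv2, numpy as np
print(status.get_obs())
for n in ["scene","top","wrist"]:
    c=camera(n); cv2.imwrite(f"pics/{n}0.png",c["image"][:,:,::-1])
    print(n,c["fx"],c["fy"],c["cx"],c["cy"],c["k1"]); print(np.round(c["world_from_camera"],4))
E
```

```text
pics
{'time_s': 0.0, 'qpos': array([-1.18359975e+00,  3.00481379e-01,  1.52162124e+00,  2.48945154e-05,
        1.32073066e+00, -6.66208339e-02]), 'joint_vel': array([ 0.00049812,  0.00072476,  0.00157011, -0.00154278, -0.00114096,
       -0.00030519]), 'tau': array([-4.72982449e-02, -5.31911623e+01, -3.53529990e+01,  6.08991925e-02,
       -5.32794933e-03,  1.64319157e-03]), 'ee_pos': array([ 0.24100378, -0.49406516,  0.20486372]), 'eef_rot': array([-3.14035639e+00, -1.06649281e-04,  4.53811174e-01]), 'force': array([ 0.01168504, -0.11111364,  0.10154639]), 'moment': array([ 0.03336201, -0.02468912,  0.00740022]), 'grip_width': 0.09393005838623403}
scene 502.70199823282513 502.70199823282513 325.082202341411 191.02072966789967 -0.14354599238356
[[-0.8035 -0.2699  0.5306 -0.1432]
 [-0.5952  0.3492 -0.7237  0.867 ]
 [ 0.01   -0.8973 -0.4412  0.5934]
 [ 0.      0.      0.      1.    ]]
top 485.8649919629635 485.8649919629635 318.0277221550964 211.02006209463948 0.033567976632704534
[[ 0.017  -0.9908  0.1346  0.3222]
 [-0.9985 -0.0238 -0.0489  0.0697]
 [ 0.0516 -0.1336 -0.9897  1.2626]
 [ 0.      0.      0.      1.    ]]
wrist 312.2669369483864 312.2669369483864 323.3144435839207 199.5631435728944 -0.016202849039618963
[[ 4.376e-01 -8.716e-01 -2.209e-01  3.059e-01]
 [-8.992e-01 -4.241e-01 -1.080e-01 -4.642e-01]
 [ 5.000e-04  2.459e-01 -9.693e-01  3.840e-01]
 [ 0.000e+00  0.000e+00  0.000e+00  1.000e+00]]
```

View pics/scene0.png

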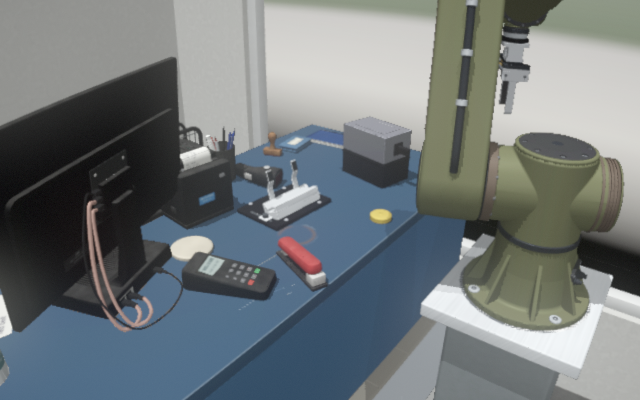

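View pics/top0.png

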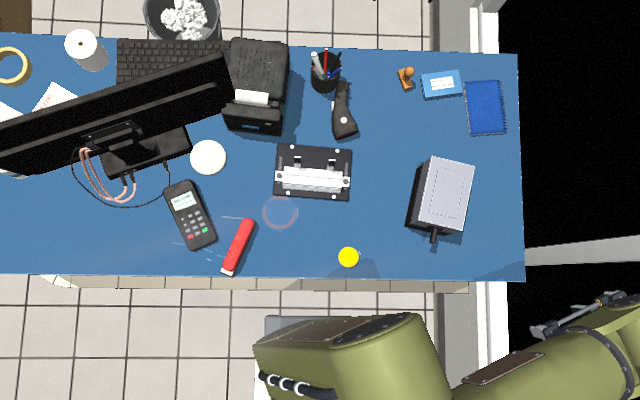

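View pics/wrist0.png

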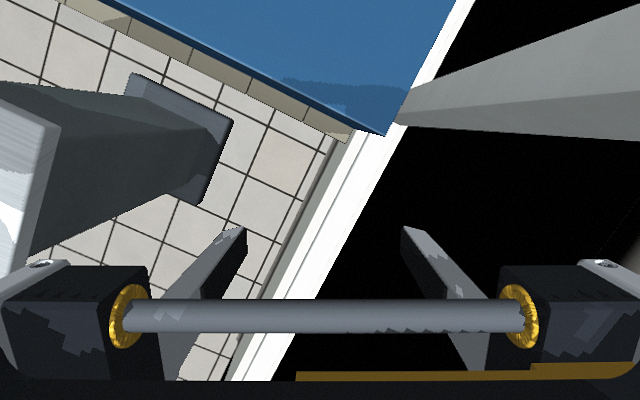

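The top view shows the box at about (440,195) with its tab at (433,237). The base is at (313,172), the tape at (348,257), the stapler at (238,247) and the terminal at (190,214). Next I'll zoom in and measure.

```bash
cat > h.py <<'E'
import numpy as np, cv2
from scipy.spatial.transform import Rotation as R
from station import status, camera, ctrl
def K(c): return np.array([[c["fx"],0,c["cx"]],[0,c["fy"],c["cy"]],[0,0,1.]]), np.array([c["k1"],0,0,0.])
def ray(c,uv):
    k,d=K(c); p=cv2.undistortPoints(np.array(uv,float).reshape(-1,1,2),k,d,None,None,None) if False else cv2.undistortPointsIter(np.array(uv,float).reshape(-1,1,2),k,d,None,None,(3,50,1e-9))
    p=p.reshape(-1,2); T=c["world_from_camera"]
    return T[:3,3], np.c_[p,np.ones(len(p))]@T[:3,:3].T
def onplane(c,uv,z):
    o,r=ray(c,uv); return o+r*((z-o[2])/r[:,2])[:,None]
def proj(c,P):
    k,d=K(c); T=np.linalg.inv(c["world_from_camera"])
    return cv2.projectPoints(np.array(P,float).reshape(-1,3),cv2.Rodrigues(T[:3,:3])[0],T[:3,3],k,d)[0].reshape(-1,2)
def tri(cs,uvs):
    A=np.zeros((3,3));b=np.zeros(3)
    for c,uv in zip(cs,uvs):
        o,r=ray(c,[uv]); r=r[0]/np.linalg.norm(r[0]); M=np.eye(3)-np.outer(r,r); A+=M;b+=M@o
    return np.linalg.solve(A,b)
def crop(c,name,x0,y0,x1,y1,s):
    im=c["image"][y0:y1,x0:x1,::-1]; im=cv2.resize(im,None,fx=s,fy=s,interpolation=cv2.INTER_CUBIC)
    cv2.imwrite("pics/"+name+".png",im)
def delta(pos,Rm,obs=None):
    "shift /1000mm and turn /(pi/2) in tool axes from now to target"
    o=obs or status.get_obs(); R0=R.from_euler('xyz',o["eef_rot"])
    return np.round(R0.inv().apply(np.array(pos)-o["ee_pos"]),4), np.round((R0.inv()*Rm).as_rotvec()/(np.pi/2),4)
E
python3 - <<'E'
from h import *
c=camera("top"); crop(c,"t1",390,140,500,250,5); crop(c,"t2",255,130,365,210,7)
s=camera("scene"); crop(s,"s1",320,100,430,200,6); crop(s,"s2",230,150,340,230,7)
E
```

```text
(no output)
```

View pics/t1.png

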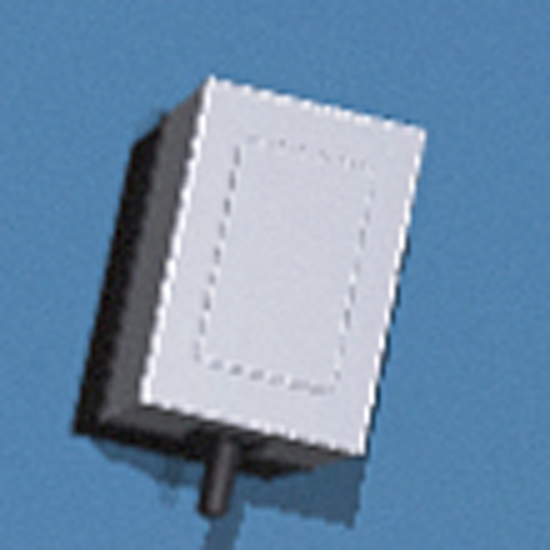

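View pics/t2.png

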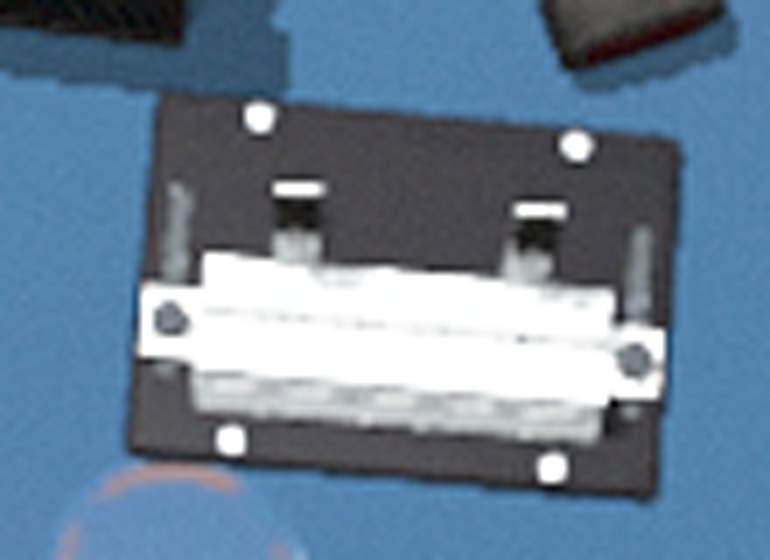

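View pics/s1.png

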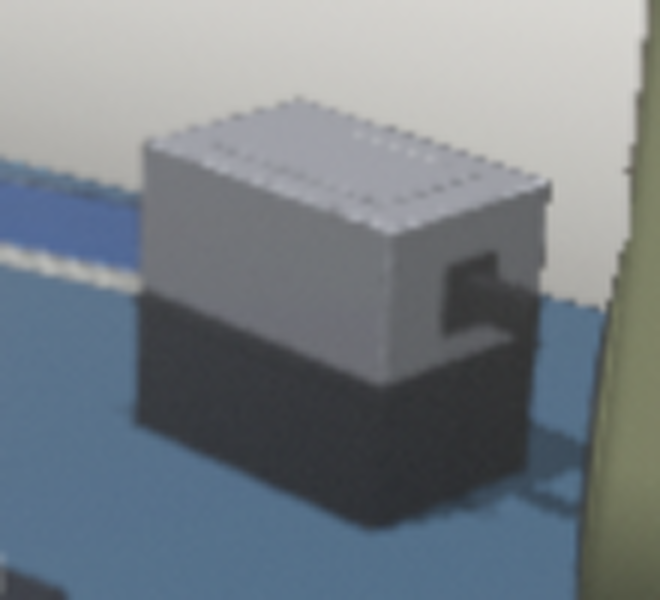

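View pics/s2.png

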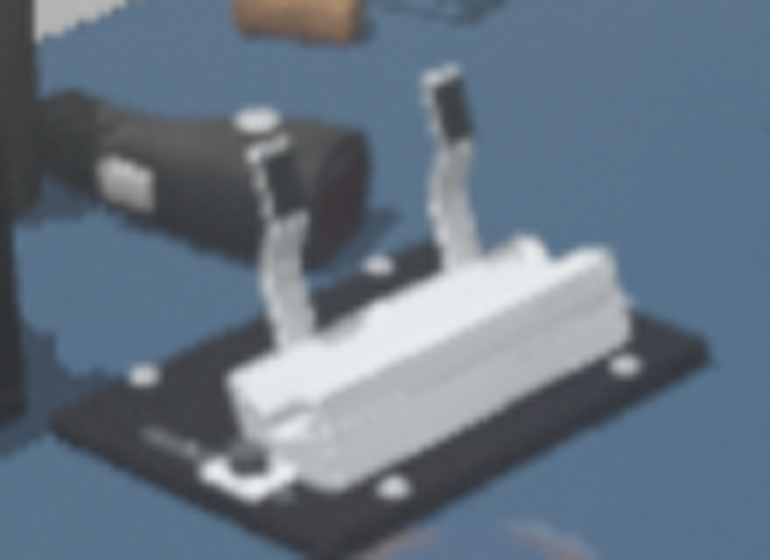

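```bash
python3 - <<'E'
from h import *
c=camera("top"); im=c["image"].astype(int)
def rect(mask,box,z,name):
    m=np.zeros(mask.shape,np.uint8); x0,y0,x1,y1=box; m[y0:y1,x0:x1]=mask[y0:y1,x0:x1]*255
    m=cv2.morphologyEx(m,cv2.MORPH_CLOSE,np.ones((5,5)))
    m=cv2.morphologyEx(m,cv2.MORPH_OPEN,np.ones((7,7)))
    cn=max(cv2.findContours(m,cv2.RETR_EXTERNAL,cv2.CHAIN_APPROX_NONE)[0],key=cv2.contourArea)
    P=onplane(c,cn.reshape(-1,2),z)[:,:2]
    r=cv2.minAreaRect((P*1000).astype(np.float32)); print(name,r,len(cn)); print(np.round(cv2.boxPoints(r)))
g=im.sum(2)
sat=im.max(2)-im.min(2)
rect((g>480)&(sat<45),(400,140,490,245),0.146,"lid")
rect((sat<60)&~((im[:,:,2]-im[:,:,0])>50),(262,138,362,208),0.012,"base")
print("hand lid",onplane(c,[(432,155.6),(475,166),(462.6,230.6),(419,220.6)],.146))
print("hand base",onplane(c,[(277.9,143.6),(352.1,150.3),(348.6,201),(273.6,195)],.012))
print("tab end",onplane(c,[(432,241.5)],.104+.011))
print("screws",onplane(c,[(279.3,175.4),(345.6,181.4)],.03))
print("things",onplane(c,[(348,257),(238,247),(190,214),(345,120),(278,215)],.02))
print("arms tops",onplane(c,[(297.7,156.7),(332.1,160.1)],.115))
E
```

```text
lid ((525.9437866210938, -287.7972412109375), (108.18736267089844, 160.5780029296875), 77.62726593017578) 212
[[ 436. -323.]
 [ 593. -358.]
 [ 616. -252.]
 [ 459. -218.]]
base ((592.8353271484375, 24.32843017578125), (199.2193603515625, 150.88760375976562), 86.40091705322266) 254
[[511. -70.]
 [662. -80.]
 [674. 119.]
 [524. 128.]]
hand lid [[ 0.61382385 -0.25500321  0.146     ]
 [ 0.59131457 -0.35807639  0.146     ]
 [ 0.43600834 -0.32469222  0.146     ]
 [ 0.45715949 -0.22213314  0.146     ]]
hand base [[ 0.66910342  0.11690597  0.012     ]
 [ 0.65703142 -0.0797932   0.012     ]
 [ 0.52067839 -0.07167756  0.012     ]
 [ 0.53154303  0.1242541   0.012     ]]
tab end [[ 0.41132356 -0.26100804  0.115     ]]
screws [[ 0.58007755  0.11032056  0.03      ]
 [ 0.56902852 -0.0613862   0.03      ]]
things [[ 0.37436938 -0.07045316  0.02      ]
 [ 0.39435123  0.20979895  0.02      ]
 [ 0.47576318  0.33390057  0.02      ]
 [ 0.73680617 -0.05921255  0.02      ]
 [ 0.47843043  0.1111291   0.02      ]]
arms tops [[ 0.60956057  0.06445942  0.115     ]
 [ 0.60362709 -0.01899358  0.115     ]]
```

```bash
python3 - <<'E'
from h import *
c=camera("top")
o=np.array([.5866,.0229]); y=-.061; X=np.array([np.cos(y),np.sin(y)]);Y=np.array([-X[1],X[0]])
def b(uv,z):
    p=onplane(c,[(uv[0]/7+255,uv[1]/7+130)],z)[0,:2]-o; return np.round([p@X*1000,p@Y*1000],1)
for n,uv,z,dx in [("lipfront",(400,390),.0464,-17.5),("rear",(410,271),.0404,20.4),("seam",(405,326),.042,-3.3),("wallbot",(398,425),.0141,-28),
  ("armL front",(298,197),.1104,31.6),("armR front",(540,218),.1104,31.6),("endL",(198,330),.044,0),("endR",(610,368),.044,0)]:
    p=b(uv,z); print(n,p,"slot offset",p[0]-dx)
E
```

```text
lipfront [-34.5   0.7] slot offset -17.0
rear [11.3  0.5] slot offset -9.099999999999998
seam [-9.7  0.7] slot offset -6.3999999999999995
wallbot [-41.6  -0.4] slot offset -13.600000000000001
armL front [17.9 42.9] slot offset -13.700000000000003
armR front [ 18.1 -41.4] slot offset -13.5
endL [-18.3  75.7] slot offset -18.3
endR [-19.1 -75.2] slot offset -19.1
```

```bash
python3 - <<'E'
from h import *
print(delta([.4225,-.2655,.22],R.from_euler('xyz',[np.pi,0,-.216])))
E
```

```text
(array([ 0.2633, -0.1261, -0.0146]), array([-2.000e-04,  0.000e+00,  4.264e-01]))
```

```bash
python3 -m jog '[[0.04,-0.02,-0.015,0,0,0.07,1],[0.09,-0.04,-0.015,0,0,0.14,1],[0.13,-0.06,-0.015,0,0,0.21,1],[0.17,-0.08,-0.015,0,0,0.28,1],[0.21,-0.1,-0.015,0,0,0.35,1],[0.24,-0.115,-0.015,0,0,0.40,1],[0.263,-0.126,-0.015,0,0,0.426,1],[0.263,-0.126,-0.015,0,0,0.426,1],[0.263,-0.126,-0.015,0,0,0.426,1]]' 15
python3 - <<'E'
from h import *
for n in ("wrist","top"):
    c=camera(n); cv2.imwrite(f"pics/{n}1.png",c["image"][:,:,::-1])
print(delta([.4225,-.2655,.085],R.from_euler('xyz',[np.pi,0,-.216])))
c=camera("wrist"); print(proj(c,[[.4225,-.2655,.115]]))
E
```

```text
time_s: 1.25
ee_pos: [0.4222, -0.2657, 0.2203]
eef_rot: [-3.141, 0.0, -0.214]
force: [-0.2, -1.1, 0.8]
grip_width: 0.0941
(array([ 0.0006, -0.001 ,  0.1353]), array([-0.0001,  0.0002,  0.0003]))
[[320.95704467 199.30886096]]
```

View pics/wrist1.png

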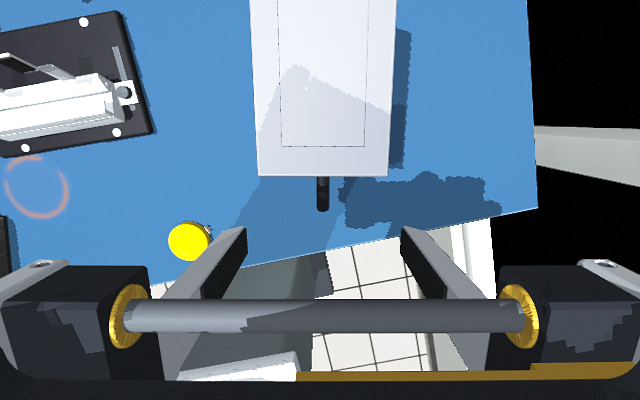

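The wrist view shows the tab at (322,177–212), which agrees with the predicted grip pixel (321,199). The tape, at (188,240), is clear of the fingers, so I'm going down to pinch the tab.

```bash
python3 -m jog '[[0.0,-0.001,0.03,0,0,0,1],[0.0,-0.001,0.06,0,0,0,1],[0.0,-0.001,0.09,0,0,0,1],[0.0,-0.001,0.115,0,0,0,1],[0.0,-0.001,0.135,0,0,0,1],[0,-0.001,0.135,0,0,0,1],[0,-0.001,0.135,0,0,0,-0.9],[0,-0.001,0.135,0,0,0,-1],[0,-0.001,0.135,0,0,0,-1],[0,-0.001,0.135,0,0,0,-1],[0,-0.001,0.135,0,0,0,-1],[0,-0.001,0.135,0,0,0,-1],[0,-0.001,0.135,0,0,0,-1]]' 15
python3 - <<'E'
from h import *
o=status.get_obs(); print(o["ee_pos"],o["eef_rot"],o["grip_width"],o["force"])
# arc
for th in np.arange(.1,1.61,.1):
    a=np.deg2rad(180)-np.arctan2(32,186)-th; r=np.hypot(186,32)
    print(round(th,2), np.round((r*np.cos(a)+186)/1000,3), np.round(-(r*np.sin(a)-32)/1000,3))
E
```

```text
time_s: 2.7
ee_pos: [0.4219, -0.2655, 0.0854]
eef_rot: [-3.141, 0.0, -0.216]
force: [-0.1, -0.6, -0.2]
grip_width: 0.0413
[ 0.42190734 -0.26546024  0.0853989 ] [-3.14138481e+00  1.93320866e-04 -2.15922916e-01] 0.04130970324683091 [-0.11910936 -0.6319601  -0.21950729]
0.1 0.004 -0.018
0.2 0.01 -0.036
0.3 0.018 -0.054
0.4 0.027 -0.07
0.5 0.038 -0.085
0.6 0.051 -0.099
0.7 0.064 -0.112
0.8 0.079 -0.124
0.9 0.095 -0.134
1.0 0.112 -0.142
1.1 0.13 -0.148
1.2 0.148 -0.153
1.3 0.167 -0.156
1.4 0.186 -0.157
1.5 0.205 -0.156
1.6 0.223 -0.153
```

```bash
python3 -m jog '[[0,0,0,0,0,0,-1],[0,0,0,0,0,0,-1],[0,0,0,0,0,0,-1],[0,0,0,0,0,0,-1],[0,0,0,0,0,0,-1],[0,0,0,0,0,0,-1]]' 15
```

```text
time_s: 3.3
ee_pos: [0.422, -0.2648, 0.0854]
eef_rot: [-3.14, 0.0, -0.216]
force: [1.0, 6.1, 1.4]
grip_width: 0.0118
```

```bash
python3 -m jog '[[0.002,0,-0.009,0,0,0,-1],[0.004,0,-0.018,0,0,0,-1],[0.007,0,-0.027,0,0,0,-1],[0.010,0,-0.036,0,0,0,-1],[0.014,0,-0.045,0,0,0,-1],[0.018,0,-0.054,0,0,0,-1],[0.022,0,-0.062,0,0,0,-1],[0.027,0,-0.070,0,0,0,-1],[0.032,0,-0.078,0,0,0,-1],[0.038,0,-0.085,0,0,0,-1],[0.044,0,-0.092,0,0,0,-1],[0.051,0,-0.099,0,0,0,-1],[0.057,0,-0.106,0,0,0,-1],[0.064,0,-0.112,0,0,0,-1],[0.064,0,-0.112,0,0,0,-1]]' 15
```

```text
time_s: 4.8
ee_pos: [0.4856, -0.2787, 0.1982]
eef_rot: [-3.14, -0.001, -0.216]
force: [0.5, 5.8, 1.6]
grip_width: 0.0119
```

```bash
python3 -m jog '[[0.007,0,-0.006,0,0,0,-1],[0.015,0,-0.012,0,0,0,-1],[0.023,0,-0.017,0,0,0,-1],[0.031,0,-0.022,0,0,0,-1],[0.039,0,-0.026,0,0,0,-1],[0.048,0,-0.030,0,0,0,-1],[0.057,0,-0.033,0,0,0,-1],[0.066,0,-0.036,0,0,0,-1],[0.075,0,-0.039,0,0,0,-1],[0.084,0,-0.041,0,0,0,-1],[0.093,0,-0.043,0,0,0,-1],[0.103,0,-0.044,0,0,0,-1],[0.112,0,-0.045,0,0,0,-1],[0.122,0,-0.045,0,0,0,-1],[0.122,0,-0.045,0,0,0,-1],[0.122,0,-0.045,0,0,0,-1]]' 15
```

```text
time_s: 6.4
ee_pos: [0.605, -0.3049, 0.2435]
eef_rot: [-3.14, -0.002, -0.215]
force: [3.3, 3.4, -0.9]
grip_width: 0.0121
```

```bash
python3 - <<'E'
from h import *
for n in ("top","scene"):
    c=camera(n); cv2.imwrite(f"pics/{n}2.png",c["image"][:,:,::-1])
print(status.get_obs()["qpos"])
E
```

```text
[-0.52160164  0.57591357  1.04394757  0.00170864  1.52094716  1.26462002]
```

View pics/scene2.png

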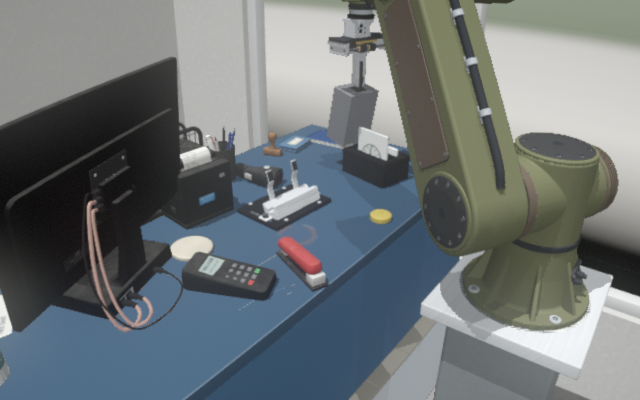

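The scene view shows the lid held up at about (352,110). The clock plate is visible in the box at (373,145). I'll release the tab so the lid falls open.

```bash
python3 -m jog '[[0,0,0,0,0,0,1],[0,0,0,0,0,0,1],[0,0,0,0,0,0,1],[0,0,0,0,0,0,1],[0,0,0,0,0,0,1],[0,0,-0.02,0,0,0,1],[-0.02,0,-0.05,0,0,0,1],[-0.06,0,-0.06,0,0,0,1],[-0.10,0,-0.06,0,0,0,1],[-0.13,0,-0.06,0,0,0,1],[-0.13,0,-0.06,0,0,0,1]]' 15
python3 - <<'E'
from h import *
for n in ("top","scene","wrist"):
    c=camera(n); cv2.imwrite(f"pics/{n}3.png",c["image"][:,:,::-1])
    if n=="wrist": np.save("w3.npy",c["world_from_camera"])
E
```

```text
time_s: 7.6
ee_pos: [0.4754, -0.2767, 0.3046]
eef_rot: [-3.141, -0.003, -0.216]
force: [0.7, -0.1, 0.7]
grip_width: 0.0933
```

View pics/scene3.png

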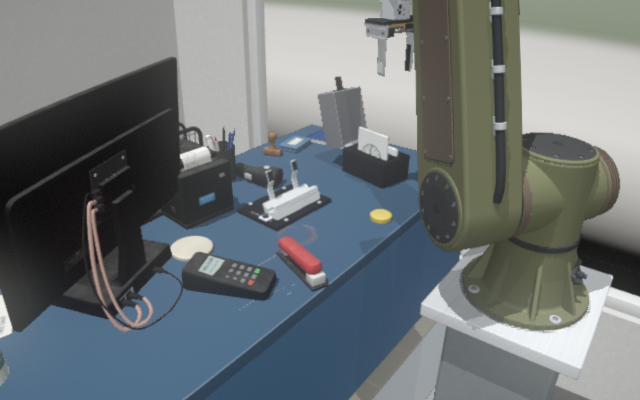

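View pics/wrist3.png

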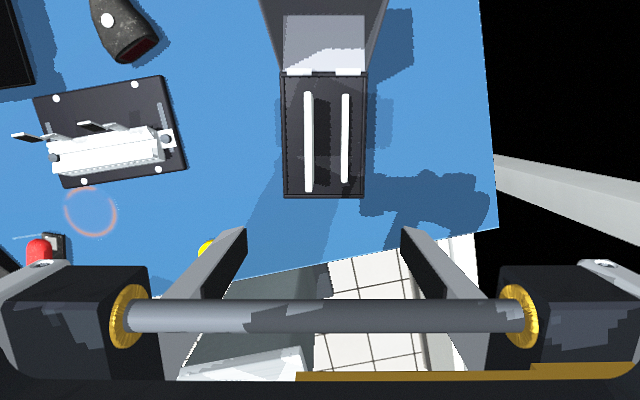

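View pics/top3.png

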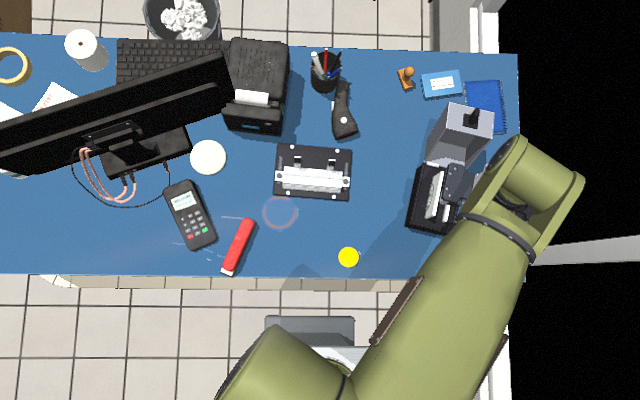

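The lid is fully open. In the wrist view the long clock plate is at column 308, rows 92–192, and the shorter arrow plate is at column 345.

```bash
python3 - <<'E'
from h import *
c=camera("wrist"); im=c["image"].astype(int); crop(c,"w3c",270,60,380,210,5)
m=((im.min(2)>190)).astype(np.uint8); m[:,:285]=0;m[:,330:]=0;m[:82]=0;m[197:]=0
cn=max(cv2.findContours(m,cv2.RETR_EXTERNAL,cv2.CHAIN_APPROX_NONE)[0],key=cv2.contourArea)
P=onplane(c,cn.reshape(-1,2),.135)[:,:2]*1000; r=cv2.minAreaRect(P.astype(np.float32)); print(r, cv2.boundingRect(cn))
x=np.array(r[0])/1000
d=x-[.5255,-.289]; X=np.array([np.cos(-.216),np.sin(-.216)]); print("box frame",d@X, d@[-X[1],X[0]])
t=camera("top"); 
print(proj(t,[[x[0],x[1],.135]]), delta([*x,.18],R.from_euler('xyz',[np.pi,0,-.216])))
E
```

```text
((528.2904663085938, -271.52886962890625), (7.744812965393066, 108.53890228271484), 77.06230163574219) (304, 92, 8, 101)
box frame -0.0010188647390736844 0.01766321073040297
[[438.03654973 191.95682337]] (array([ 0.0475, -0.016 ,  0.1231]), array([-0.001 , -0.0005,  0.0005]))
```

View pics/w3c.png

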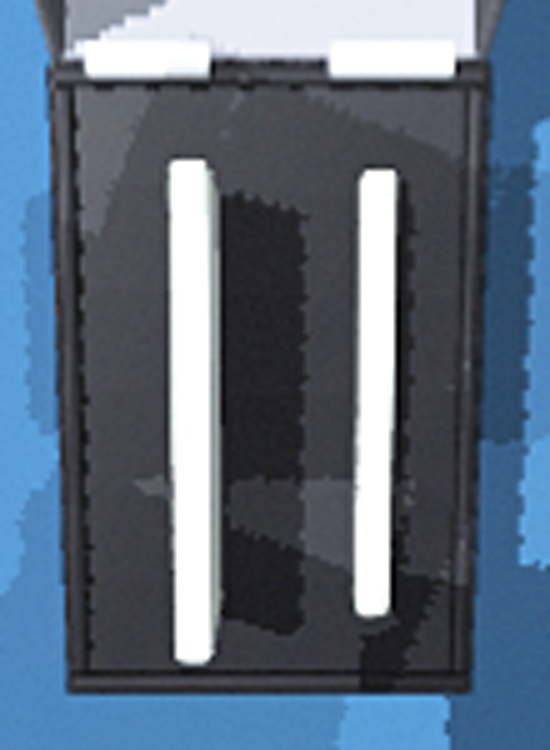

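```bash
python3 -m jog '[[0.03,-0.01,0.03,0,0,0,0.1],[0.047,-0.016,0.07,0,0,0,0.1],[0.047,-0.016,0.10,0,0,0,0.1],[0.047,-0.016,0.123,0,0,0,0.1],[0.047,-0.016,0.123,0,0,0,0.1],[0.047,-0.016,0.123,0,0,0,0.1]]' 45
python3 - <<'E'
from h import *
print(delta([.5283,-.2715,.1],R.from_euler('xyz',[np.pi,0,-.218])), status.get_obs()["grip_width"])
c=camera("wrist"); crop(c,"w4",160,100,480,400,2)
E
```

```text
time_s: 8.45
ee_pos: [0.5283, -0.2716, 0.1805]
eef_rot: [-3.14, -0.001, -0.215]
force: [0.1, -0.4, 0.5]
grip_width: 0.0523
(array([-0.0001,  0.0001,  0.0805]), array([-0.001 , -0.0004,  0.0019])) 0.052339314139383634
```

View pics/w4.png

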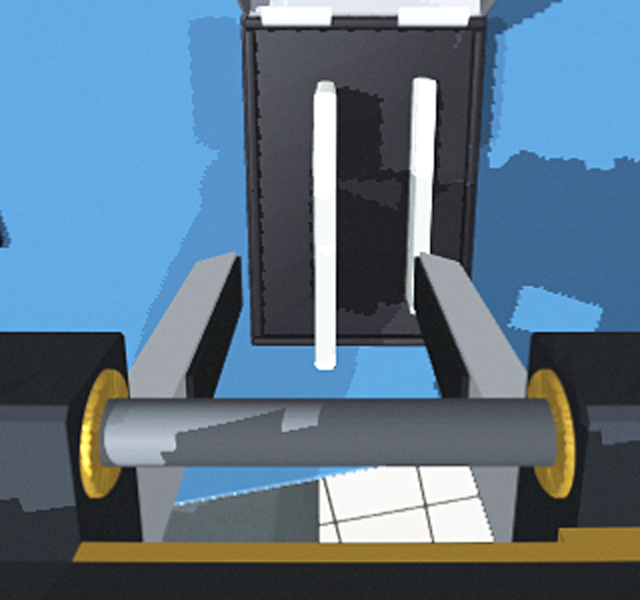

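The clock plate is centred between the fingers, at about (325,230) in the crop. Now I'll go down and grip it.

```bash
python3 -m jog '[[0,0,0.03,0,0,0.002,0.1],[0,0,0.055,0,0,0.002,0.1],[0,0,0.08,0,0,0.002,0.1],[0,0,0.08,0,0,0.002,0.1],[0,0,0.08,0,0,0.002,-1],[0,0,0.08,0,0,0.002,-1],[0,0,0.08,0,0,0.002,-1],[0,0,0.08,0,0,0.002,-1],[0,0,0.08,0,0,0.002,-1],[0,0,0.08,0,0,0.002,-1],[0,0,0.08,0,0,0.002,-1],[0,0,0.08,0,0,0.002,-1],[0,0,0.08,0,0,0.002,-1],[0,0,0.08,0,0,0.002,-1]]' 45
```

```text
time_s: 9.9
ee_pos: [0.5288, -0.2717, 0.1015]
eef_rot: [-3.141, -0.003, -0.218]
force: [-1.6, 0.5, 5.1]
grip_width: 0.0077
```

```bash
python3 -m jog '[[0,0,-0.005,0,0,0,-1],[0,0,-0.015,0,0,0,-1],[0,0,-0.03,0,0,0,-1],[0,0,-0.045,0,0,0,-1],[0,0,-0.06,0,0,0,-1],[0,0,-0.075,0,0,0,-1],[0,0,-0.09,0,0,0,-1],[0,0,-0.105,0,0,0,-1],[0,0,-0.12,0,0,0,-1],[0,0,-0.14,0,0,0,-1],[0,0,-0.15,0,0,0,-1],[0,0,-0.15,0,0,0,-1],[0,0,-0.15,0,0,0,-1],[0,0,-0.15,0,0,0,-1]]' 45
python3 - <<'E'
from h import *
for n in ("scene","wrist"):
    c=camera(n); cv2.imwrite(f"pics/{n}5.png",c["image"][:,:,::-1])
E
```

```text
time_s: 11.3
ee_pos: [0.5281, -0.2716, 0.2506]
eef_rot: [-3.14, -0.001, -0.218]
force: [0.6, -0.4, -1.4]
grip_width: 0.0079
```

View pics/scene5.png

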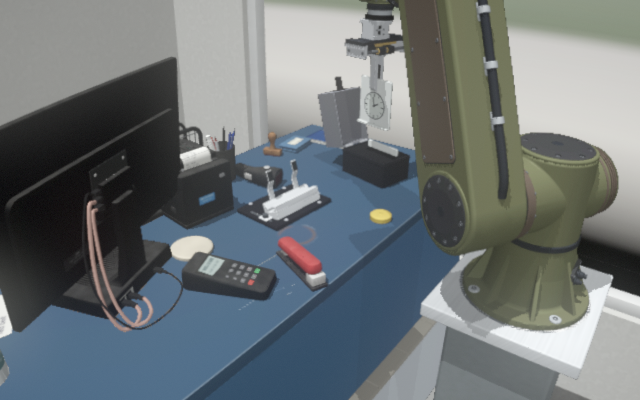

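View pics/wrist5.png

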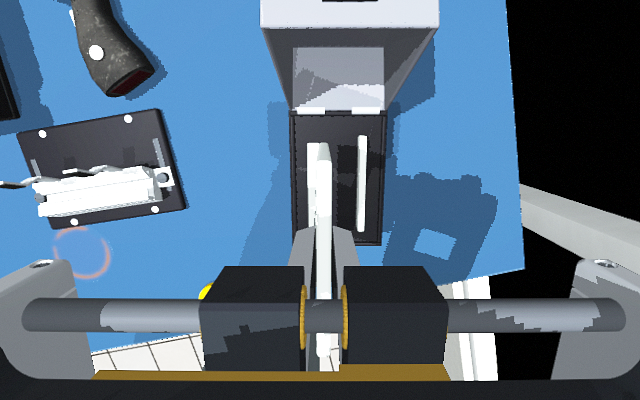

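The plate is out and clear of the box, with its toe on the +y side. The arrow sign is still in the box. Now I'll carry the plate over to the base, turning it on the way.

```bash
python3 -m jog '[[0,-0.01,-0.01,0,0,0,-1],[0,-0.03,-0.02,0,0,-0.04,-1],[-0.002,-0.055,-0.02,0,0,-0.10,-1],[-0.005,-0.08,-0.02,0,0,-0.17,-1],[-0.008,-0.105,-0.02,0,0,-0.24,-1],[-0.01,-0.13,-0.02,0,0,-0.31,-1],[-0.012,-0.155,-0.02,0,0,-0.38,-1],[-0.014,-0.18,-0.02,0,0,-0.45,-1],[-0.016,-0.205,-0.02,0,0,-0.52,-1],[-0.018,-0.23,-0.02,0,0,-0.59,-1],[-0.02,-0.25,-0.02,0,0,-0.66,-1],[-0.022,-0.27,-0.02,0,0,-0.73,-1],[-0.024,-0.285,-0.02,0,0,-0.80,-1],[-0.024,-0.293,-0.02,0,0,-0.85,-1],[-0.024,-0.296,-0.02,0,0,-0.88,-1],[-0.024,-0.296,-0.02,0,0,-0.88,-1]]' 45
cat >> h.py <<'E'
YB=-.061; OB=np.array([.5866,.0229]); L=.0965
def tgt(cx,cz,alpha,off=-.0136,cy=.0005,yaw=YB):
    "sign origin at channel frame (cx,cz) m, alpha deg forward of seated lean -> TCP pos, R"
    b=np.deg2rad(18-alpha); l=np.deg2rad(18)
    bx=off+cx*np.cos(l)+cz*np.sin(l); z=.026-cx*np.sin(l)+cz*np.cos(l)
    Rz=R.from_euler('z',yaw); O=Rz.apply([bx,cy,0])+[OB[0],OB[1],z]
    Rm=Rz*R.from_euler('y',b)*R.from_matrix(np.array([[0,1,0],[1,0,0],[0,0,-1.]]))
    return O-L*Rm.apply([0,0,1]),Rm
def where(off=-.0136):
    "current sign origin in channel frame, mm, and alpha"
    o=status.get_obs(); Rm=R.from_euler('xyz',o["eef_rot"]); O=o["ee_pos"]+L*Rm.apply([0,0,1])
    p=R.from_euler('z',YB).inv().apply(O-[OB[0],OB[1],.026])-[off,0,0]; l=np.deg2rad(18)
    z=-Rm.apply([0,0,1]); zb=R.from_euler('z',YB).inv().apply(z)
    return np.round([1e3*(p[0]*np.cos(l)-p[2]*np.sin(l)),1e3*p[1],1e3*(p[0]*np.sin(l)+p[2]*np.cos(l)),18-np.degrees(np.arctan2(zb[0],zb[2]))],2)
E
python3 - <<'E'
from h import *
print(where(), delta(*tgt(-.012,.075,0)))
p,Rm=tgt(-.012,.075,0); print(p)
E
```

```text
time_s: 13.0
ee_pos: [0.5687, 0.0235, 0.2716]
eef_rot: [3.14, -0.002, 1.166]
force: [-0.2, -0.8, -1.3]
grip_width: 0.0078
[-49.97  -0.35 140.55  18.1 ] (array([0.0162, 0.0427, 0.0789]), array([ 0.199 , -0.0355, -0.217 ]))
[0.61456217 0.02169312 0.1928144 ]
```

```bash
python3 -m jog '[[0,0,0,0.06,-0.01,-0.07,-1],[0,0,0,0.12,-0.02,-0.14,-1],[0,0,0,0.18,-0.03,-0.19,-1],[0,0.01,0,0.199,-0.0355,-0.217,-1],[0.005,0.02,0.02,0.199,-0.0355,-0.217,-1],[0.01,0.03,0.04,0.199,-0.0355,-0.217,-1],[0.016,0.043,0.06,0.199,-0.0355,-0.217,-1],[0.016,0.043,0.079,0.199,-0.0355,-0.217,-1],[0.016,0.043,0.079,0.199,-0.0355,-0.217,-1],[0.016,0.043,0.079,0.199,-0.0355,-0.217,-1]]' 45
python3 - <<'E'
from h import *
print(where(), delta(*tgt(-.010,.032,0)))
for n in ("scene","wrist","top"):
    c=camera(n)
    if n=="wrist": cv2.imwrite("pics/w6.png",c["image"][:,:,::-1])
    if n=="scene": crop(c,"s6",220,70,340,230,5)
    if n=="top": crop(c,"t6",250,110,390,220,5)
E
```

```text
time_s: 14.0
ee_pos: [0.6147, 0.0214, 0.1935]
eef_rot: [-2.828, 0.0, 1.509]
force: [-0.5, -0.8, -1.4]
grip_width: 0.0073
[-1.204e+01  2.000e-01  7.572e+01  1.000e-02] (array([0.0003, 0.002 , 0.0437]), array([ 0.0001,  0.    , -0.0006]))
```

View pics/s6.png

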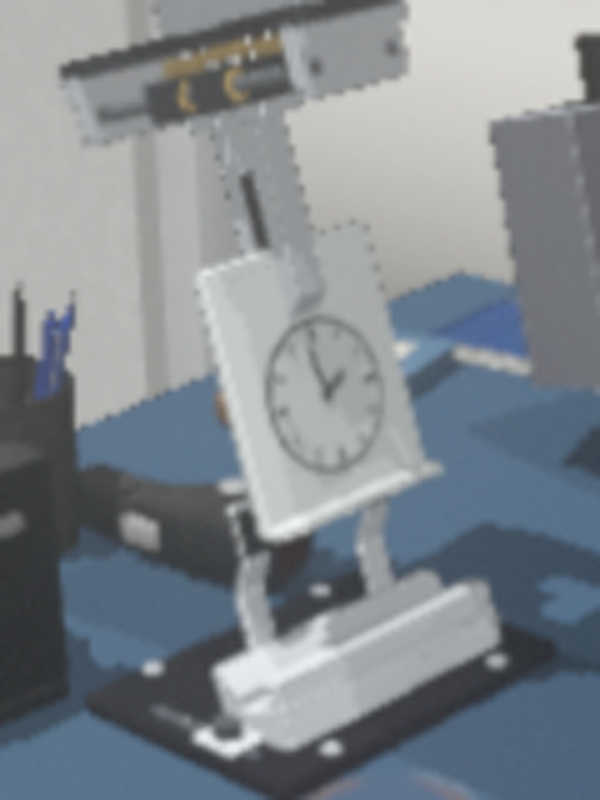

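View pics/w6.png

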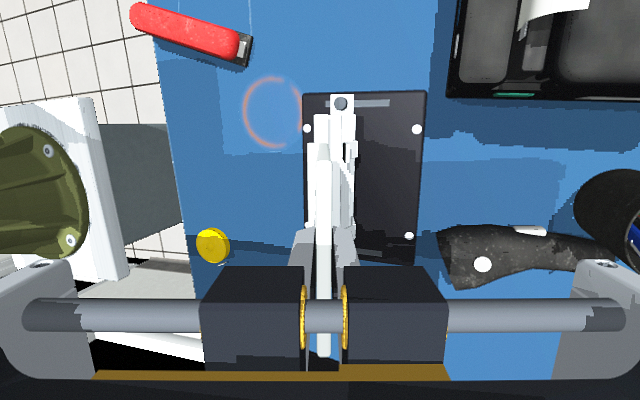

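View pics/t6.png

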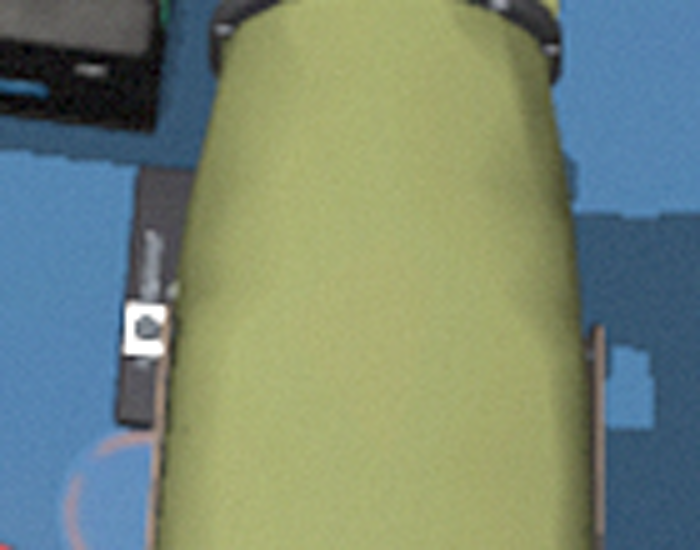

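```bash
python3 - <<'E'
from h import *
c=camera("scene"); o=status.get_obs(); Rm=R.from_euler('xyz',o["eef_rot"])
S=Rm*R.from_matrix(np.array([[0,1,0],[1,0,0],[0,0,-1.]])).inv(); O=o["ee_pos"]+L*Rm.apply([0,0,1])
P=np.array([[-14,55,0],[-14,-55,0],[-4,55,130],[-4,-55,130]])/1000
print(np.round(proj(c,S.apply(P)+O),1)); print(O)
p=proj(c,S.apply(P)+O); im=c["image"][:,:,::-1].copy(); im=cv2.resize(im[70:230,220:340],None,fx=5,fy=5)
for a in p: cv2.circle(im,tuple(int(v) for v in (a-[220,70])*5),4,(0,0,255),-1)
# channel predicted features: arms top front corners, lip ends
l=np.deg2rad(18)
Q=[]
for x,y,z in [(4,50,90),(4,34,90),(4,-50,90),(-23,75,14),(-23,-75,14),(-23,75,-12),(-8,75,14),(15,75,20)]:
    b=[-.0136+x/1e3*np.cos(l)+z/1e3*np.sin(l), .0005+y/1e3, 0]; Q.append(R.from_euler('z',YB).apply(b)+[*OB,.026-x/1e3*np.sin(l)+z/1e3*np.cos(l)])
for a in proj(c,Q): cv2.circle(im,tuple(int(v) for v in (a-[220,70])*5),3,(255,0,0),-1)
cv2.imwrite("pics/s6b.png",im)
E
```

```text
[[276.4 177.1]
 [307.9 163.2]
 [259.4 123.2]
 [292.6 112.3]]
[0.58534028 0.02314446 0.10221731]
```

View pics/s6b.png

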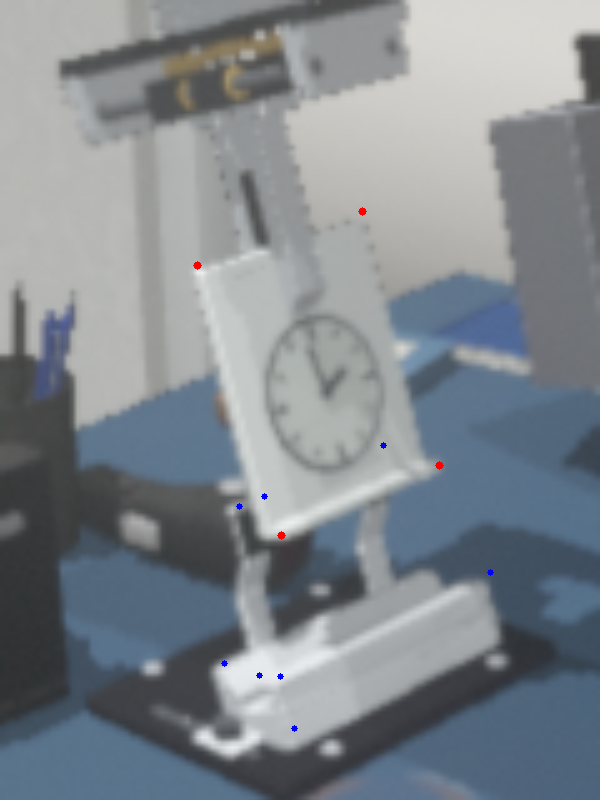

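The scene view shows the held plate dial-forward and parallel to the channel. The predicted corners agree to within about 3 px. Next I'll feel for the arms by lowering the plate in front of them and backing up in small steps.

```bash
python3 -m jog '[[0,0.001,0.01,0,0,0,-1],[0,0.002,0.022,0,0,0,-1],[0,0.002,0.034,0,0,0,-1],[0,0.002,0.042,0,0,0,-1],[0,0.002,0.042,0,0,0,-1],[0,0.005,0.042,0,0,0,-1],[0,0.005,0.042,0,0,0,-1]]' 45
python3 - <<'E'
from h import *
print(where(), status.get_obs()["force"], status.get_obs()["moment"])
E
```

```text
time_s: 14.9
ee_pos: [0.6073, 0.0218, 0.1529]
eef_rot: [-2.83, 0.0, 1.509]
force: [-0.2, 1.0, -2.4]
grip_width: 0.0079
[-6.29  0.16 34.77  0.16] [-0.17805652  0.97477812 -2.42109993] [-0.08936259 -0.30983758 -0.01672318]
```

```bash
python3 -m jog '[[0,0.002,0,0,0,0,-1],[0,0.003,0,0,0,0,-1],[0,0.003,0,0,0,0,-1]]' 45
python3 - <<'E'
from h import *
print(where(), status.get_obs()["force"], status.get_obs()["moment"])
E
```

```text
time_s: 15.2
ee_pos: [0.6103, 0.0216, 0.152]
eef_rot: [-2.83, 0.0, 1.509]
force: [-0.6, -0.6, -1.6]
grip_width: 0.0077
[-3.13  0.17 34.85  0.16] [-0.62080473 -0.57740745 -1.61712553] [ 0.01043486 -0.31473716 -0.04091468]
```

```bash
python3 -m jog '[[0,0.001,0,0,0,0,-1],[0,0.002,0,0,0,0,-1],[0,0.002,0,0,0,0,-1]]' 45
python3 - <<'E'
from h import *
print(where(), status.get_obs()["force"], status.get_obs()["moment"])
E
python3 -m jog '[[0,0.001,0,0,0,0,-1],[0,0.002,0,0,0,0,-1],[0,0.002,0,0,0,0,-1]]' 45
python3 - <<'E'
from h import *
print(where(), status.get_obs()["force"], status.get_obs()["moment"])
E
```

```text
time_s: 15.5
ee_pos: [0.6123, 0.0215, 0.1513]
eef_rot: [-2.83, 0.0, 1.509]
force: [0.6, -0.9, -1.8]
grip_width: 0.0081
[-1.06  0.14 34.8   0.16] [ 0.628956   -0.90135654 -1.77008645] [-0.04368123 -0.37002579 -0.00339841]
time_s: 15.8
ee_pos: [0.6143, 0.0213, 0.1506]
eef_rot: [-2.83, 0.0, 1.509]
force: [1.1, -0.4, -1.4]
grip_width: 0.0079
[ 1.05  0.13 34.73  0.16] [ 1.09281373 -0.43178895 -1.38235404] [-0.0637848  -0.33273192 -0.03262258]
```

```bash
python3 -m jog '[[0,0.001,0,0,0,0,-1],[0,0.002,0,0,0,0,-1],[0,0.002,0,0,0,0,-1]]' 45
python3 - <<'E'
from h import *
print(where(), status.get_obs()["force"], status.get_obs()["moment"])
c=camera("scene"); crop(c,"s7",220,70,340,230,5)
c=camera("wrist"); cv2.imwrite("pics/w7.png",c["image"][:,:,::-1])
E
```

```text
time_s: 16.1
ee_pos: [0.615, 0.0213, 0.1504]
eef_rot: [-2.826, 0.0, 1.509]
force: [-10.2, 0.1, 4.0]
grip_width: 0.0078
[ 1.38  0.16 34.78 -0.07] [-10.24016851   0.11245634   3.9786495 ] [ 6.63005292e-02  2.60905131e+00 -2.54281980e-03]
```

View pics/s7.png

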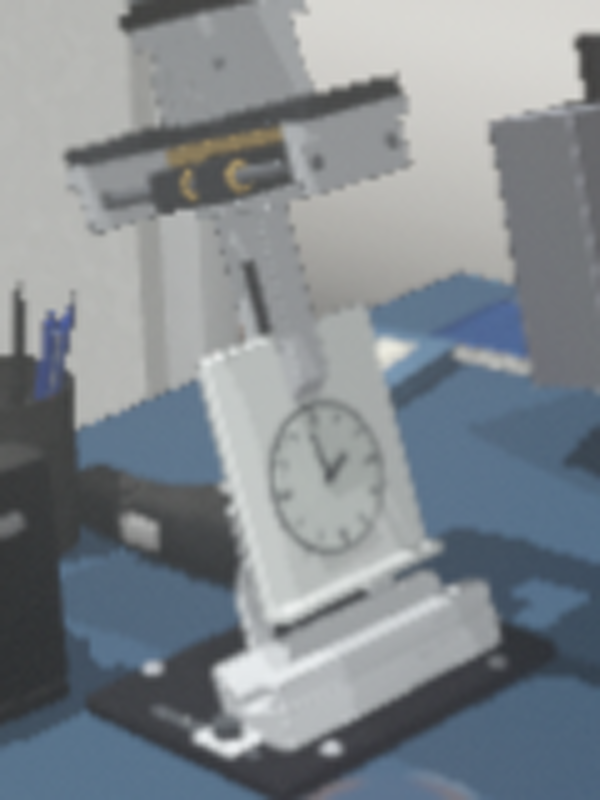

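Both arms are touched evenly: the force is −10 N with almost no moment about z. That puts the channel at about −12.3 mm; vision gave −13.6. Now I'll work out the lean-forward and toe-in waypoints.

```bash
sed -i 's/off=-.0136/off=-.0123/' h.py; python3 - <<'E'
from h import *
print(where())
o=status.get_obs()
for w in [(-4,38,0),(-2,42,8),(0,42,16),(3,42,24),(6,42,32),(8.5,40,40),(8.5,28,40)]:
    print(w,*delta(*tgt(w[0]/1e3,w[1]/1e3,w[2]),o))
E
```

```text
[ 0.12  0.13 34.37 -0.07]
(-4, 38, 0) [ 0.0004 -0.0042 -0.0036] [-0.0008  0.     -0.0002]
(-2, 42, 8) [ 0.0004 -0.0157 -0.0067] [-0.0897  0.0001 -0.0002]
(0, 42, 16) [ 0.0004 -0.0268 -0.0039] [-1.786e-01  1.000e-04 -2.000e-04]
(3, 42, 24) [ 0.0003 -0.0365  0.0008] [-2.674e-01  1.000e-04 -2.000e-04]
(6, 42, 32) [ 0.0003 -0.0454  0.0071] [-3.563e-01  1.000e-04 -2.000e-04]
(8.5, 40, 40) [ 0.0003 -0.0537  0.017 ] [-4.452e-01  1.000e-04 -2.000e-04]
(8.5, 28, 40) [ 0.0003 -0.0537  0.029 ] [-4.452e-01  1.000e-04 -2.000e-04]
```

```bash
python3 -m jog '[[0,-0.004,-0.003,0,0,0,-1],[0,-0.010,-0.006,-0.045,0,0,-1],[0,-0.0157,-0.0067,-0.09,0,0,-1],[0,-0.0268,-0.004,-0.178,0,0,-1],[0,-0.0365,0.001,-0.267,0,0,-1],[0,-0.0454,0.007,-0.356,0,0,-1],[0,-0.0537,0.017,-0.445,0,0,-1],[0,-0.0537,0.017,-0.445,0,0,-1],[0,-0.0537,0.029,-0.445,0,0,-1],[0,-0.0537,0.029,-0.445,0,0,-1],[0,-0.0537,0.029,-0.445,0,0,-1]]' 45
python3 - <<'E'
from h import *
o=status.get_obs()
print(where(),o["force"],o["qpos"])
for w in [(8.5,20,40),(8.5,16,40),(8.5,14,40),(8.5,12,40),(5,11,40),(3,11,40),(1,10,40)]:
    print(w,*delta(*tgt(w[0]/1e3,w[1]/1e3,w[2]),o))
c=camera("scene"); crop(c,"s8",220,70,340,230,5)
E
```

```text
time_s: 17.3
ee_pos: [0.5559, 0.0249, 0.1396]
eef_rot: [2.758, 0.0, 1.509]
force: [-0.3, -0.1, -1.9]
grip_width: 0.0077
[ 9.3   0.09 28.37 39.95] [-0.34823926 -0.13042024 -1.91978327] [-0.01195076  0.18809989  1.87429734 -0.02914788  0.69669724  0.06828649]
(8.5, 20, 40) [ 0.0004 -0.0061  0.0059] [-0.0005  0.0002 -0.0003]
(8.5, 16, 40) [ 0.0004 -0.0086  0.009 ] [-0.0005  0.0002 -0.0003]
(8.5, 14, 40) [ 0.0004 -0.0099  0.0105] [-0.0005  0.0002 -0.0003]
(8.5, 12, 40) [ 0.0004 -0.0112  0.012 ] [-0.0005  0.0002 -0.0003]
(5, 11, 40) [ 0.0004 -0.0145  0.0106] [-0.0005  0.0002 -0.0003]
(3, 11, 40) [ 0.0004 -0.0161  0.0093] [-0.0005  0.0002 -0.0003]
(1, 10, 40) [ 0.0004 -0.0182  0.0088] [-0.0005  0.0002 -0.0003]
```

View pics/s8.png

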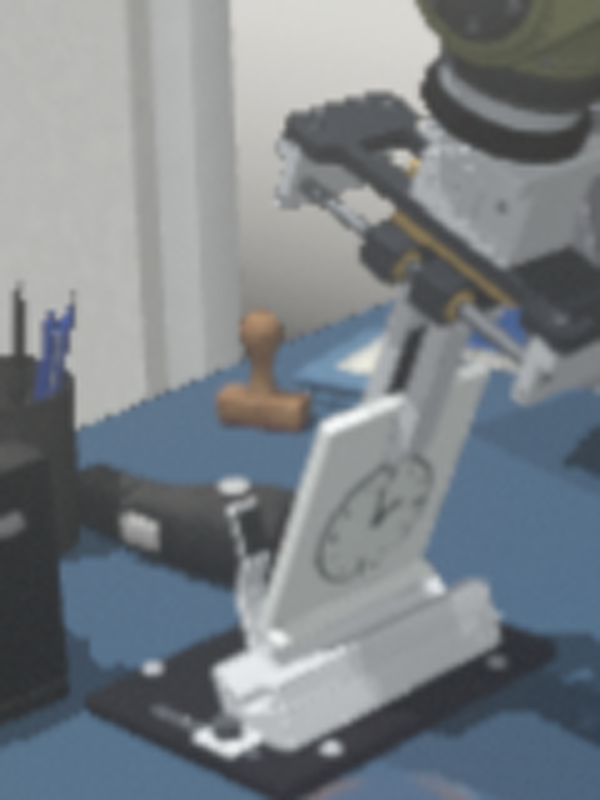

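The plate is leaning forward over the slot. Now I'll lower the toe.

```bash
python3 -m jog '[[0,-0.003,0.003,0,0,0,-1],[0,-0.006,0.006,0,0,0,-1],[0,-0.0075,0.0075,0,0,0,-1],[0,-0.0086,0.009,0,0,0,-1],[0,-0.0099,0.0105,0,0,0,-1],[0,-0.0099,0.0105,0,0,0,-1]]' 45
python3 - <<'E'
from h import *
o=status.get_obs()
print(where(),o["force"],o["moment"])
for w in [(8.5,13,40),(8.5,12,40),(5,11,40),(3,11,40),(1,10,40)]:
    print(w,*delta(*tgt(w[0]/1e3,w[1]/1e3,w[2]),o))
c=camera("scene"); crop(c,"s9",220,70,340,230,5)
E
```

```text
time_s: 17.95
ee_pos: [0.5506, 0.0252, 0.1261]
eef_rot: [2.758, 0.0, 1.509]
force: [-0.3, 0.4, -1.5]
grip_width: 0.0079
[ 8.4   0.11 13.84 39.96] [-0.2651585   0.43594112 -1.50701583] [-0.07523552  0.25797013 -0.00453914]
(8.5, 13, 40) [ 0.0004 -0.0005  0.0007] [-0.0005  0.0002 -0.0002]
(8.5, 12, 40) [ 0.0004 -0.0012  0.0015] [-0.0005  0.0002 -0.0002]
(5, 11, 40) [ 0.0004 -0.0045 -0.    ] [-0.0005  0.0002 -0.0002]
(3, 11, 40) [ 0.0004 -0.006  -0.0013] [-0.0005  0.0002 -0.0002]
(1, 10, 40) [ 0.0004 -0.0082 -0.0018] [-0.0005  0.0002 -0.0002]
```

View pics/s9.png

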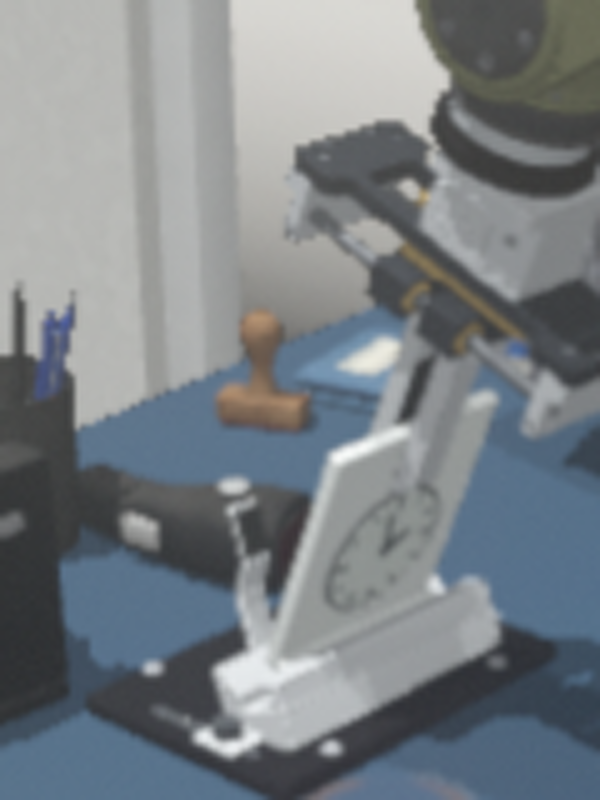

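No contact so far. The toe tip should be just below the level of the lip. I'll go a bit lower, then forward under the lip.

```bash
python3 -m jog '[[0,-0.0007,0.0008,0,0,0,-1],[0,-0.0012,0.0014,0,0,0,-1],[0,-0.0012,0.0014,0,0,0,-1]]' 45
python3 - <<'E'
from h import *
o=status.get_obs()
print(where(),o["force"],o["moment"])
for w in [(6,11,40),(4,11,40),(3,10,40),(2,10,40)]:
    print(w,*delta(*tgt(w[0]/1e3,w[1]/1e3,w[2]),o))
E
```

```text
time_s: 18.3
ee_pos: [0.5501, 0.0253, 0.1245]
eef_rot: [2.758, 0.0, 1.509]
force: [-0.7, -0.5, -1.4]
grip_width: 0.0075
[ 8.47  0.11 12.25 39.98] [-0.7077227  -0.48327227 -1.40983004] [0.00149427 0.2481968  0.00832903]
(6, 11, 40) [ 0.0004 -0.0027 -0.0006] [-0.0002  0.0002 -0.0003]
(4, 11, 40) [ 0.0004 -0.0043 -0.0019] [-0.0002  0.0002 -0.0003]
(3, 10, 40) [ 0.0004 -0.0057 -0.0018] [-0.0002  0.0002 -0.0003]
(2, 10, 40) [ 0.0004 -0.0064 -0.0024] [-0.0002  0.0002 -0.0003]
```

```bash
python3 -m jog '[[0,-0.0014,-0.0003,0,0,0,-1],[0,-0.0027,-0.0006,0,0,0,-1],[0,-0.0035,-0.0013,0,0,0,-1],[0,-0.0043,-0.0019,0,0,0,-1],[0,-0.0043,-0.0019,0,0,0,-1]]' 45
python3 - <<'E'
from h import *
o=status.get_obs()
print(where(),o["force"],o["moment"])
for w in [(3,10,40),(2,10,40),(1,10,40)]:
    print(w,*delta(*tgt(w[0]/1e3,w[1]/1e3,w[2]),o))
c=camera("scene"); crop(c,"s10",220,70,340,230,5)
E
```

```text
time_s: 18.8
ee_pos: [0.5453, 0.0256, 0.1247]
eef_rot: [2.758, 0.0, 1.509]
force: [0.6, -1.0, -2.3]
grip_width: 0.0079
[ 3.85  0.12 10.98 39.98] [ 0.55282055 -1.02363113 -2.34474841] [-0.07085201  0.25472952 -0.05208598]
(3, 10, 40) [ 0.0004 -0.0013  0.0002] [-0.0002  0.0002 -0.0003]
(2, 10, 40) [ 0.0004 -0.0021 -0.0004] [-0.0002  0.0002 -0.0003]
(1, 10, 40) [ 0.0004 -0.0028 -0.0011] [-0.0002  0.0002 -0.0003]
```

View pics/s10.png

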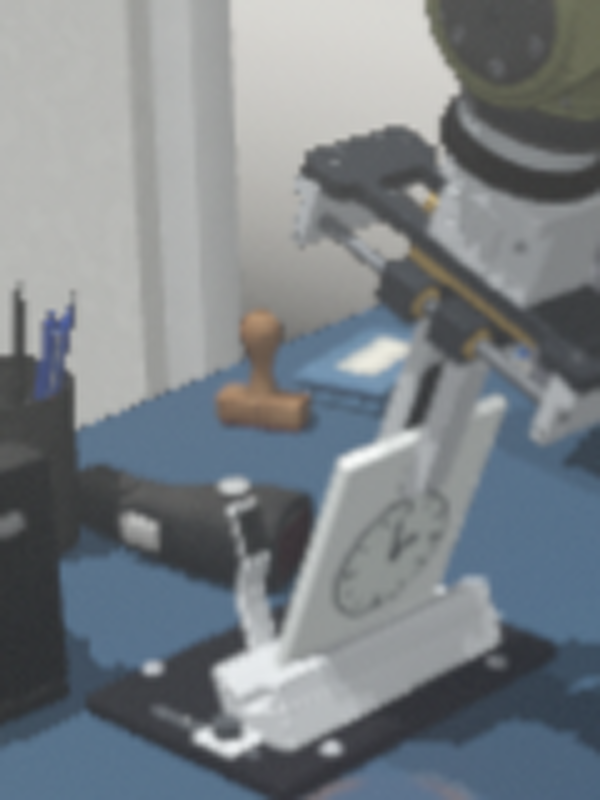

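```bash
python3 - <<'E'
from h import *
o=status.get_obs()
for w in [(2.5,10.5,40),(2.2,9.5,35),(2,8.5,30),(1.6,7.3,25),(1.3,6,20),(0.8,4.8,15),(.4,3.5,10),(.1,2.3,5),(-.3,1.2,0)]:
    print(w,*delta(*tgt(w[0]/1e3,w[1]/1e3,w[2]),o))
E
```

```text
(2.5, 10.5, 40) [ 0.0004 -0.0015 -0.0005] [-0.0002  0.0002 -0.0003]
(2.2, 9.5, 35) [0.0004 0.0061 0.0004] [ 0.0554  0.0002 -0.0003]
(2, 8.5, 30) [0.0004 0.0136 0.0022] [ 0.111   0.0002 -0.0003]
(1.6, 7.3, 25) [0.0004 0.0208 0.0046] [ 0.1665  0.0002 -0.0003]
(1.3, 6, 20) [0.0004 0.0277 0.008 ] [ 2.221e-01  2.000e-04 -3.000e-04]
(0.8, 4.8, 15) [0.0004 0.0344 0.0118] [ 2.776e-01  1.000e-04 -3.000e-04]
(0.4, 3.5, 10) [0.0004 0.0407 0.0164] [ 3.332e-01  1.000e-04 -3.000e-04]
(0.1, 2.3, 5) [0.0004 0.0468 0.0217] [ 3.887e-01  1.000e-04 -3.000e-04]
(-0.3, 1.2, 0) [0.0004 0.0525 0.0274] [ 4.443e-01  1.000e-04 -3.000e-04]
```

```bash
python3 -m jog '[[0,-0.0015,-0.0005,0,0,0,-1],[0,0.0023,0,0.028,0,0,-1],[0,0.0061,0.0004,0.055,0,0,-1],[0,0.0098,0.0013,0.083,0,0,-1],[0,0.0136,0.0022,0.111,0,0,-1],[0,0.0172,0.0034,0.139,0,0,-1],[0,0.0208,0.0046,0.1665,0,0,-1],[0,0.0243,0.0063,0.194,0,0,-1],[0,0.0277,0.008,0.222,0,0,-1],[0,0.0277,0.008,0.222,0,0,-1]]' 45
python3 - <<'E'
from h import *
o=status.get_obs()
print(where(),o["force"],o["moment"])
for w in [(0.8,4.8,15),(.4,3.5,10),(.1,2.3,5),(-.3,1.2,0)]:
    print(w,*delta(*tgt(w[0]/1e3,w[1]/1e3,w[2]),o))
E
```

```text
time_s: 19.85
ee_pos: [0.5747, 0.0237, 0.1274]
eef_rot: [3.107, 0.0, 1.509]
force: [0.1, 0.3, -2.1]
grip_width: 0.0076
[ 1.97  0.05  5.85 19.97] [ 0.09574538  0.28357971 -2.05525847] [-0.05704959 -0.1208058   0.05078839]
(0.8, 4.8, 15) [0.0004 0.0069 0.001 ] [ 0.0553  0.0001 -0.0004]
(0.4, 3.5, 10) [0.0004 0.0144 0.0031] [ 1.108e-01  1.000e-04 -4.000e-04]
(0.1, 2.3, 5) [0.0005 0.022  0.006 ] [ 1.664e-01  1.000e-04 -4.000e-04]
(-0.3, 1.2, 0) [0.0005 0.0292 0.0094] [ 0.2219  0.     -0.0004]
```

```bash
python3 -m jog '[[0,0.0030,0.0005,0.028,0,0,-1],[0,0.0067,0.001,0.055,0,0,-1],[0,0.0104,0.002,0.083,0,0,-1],[0,0.0142,0.0031,0.111,0,0,-1],[0,0.0142,0.0031,0.111,0,0,-1]]' 45
python3 - <<'E'
from h import *
o=status.get_obs()
print(where(),o["force"],o["moment"])
for w in [(.0,2.5,5),(-.3,1.5,0)]:
    print(w,*delta(*tgt(w[0]/1e3,w[1]/1e3,w[2]),o))
E
```

```text
time_s: 20.35
ee_pos: [0.5892, 0.0227, 0.1241]
eef_rot: [-3.002, 0.0, 1.509]
force: [0.3, -0.0, -1.1]
grip_width: 0.0076
[ 0.59 -0.04  2.86  9.98] [ 0.33612667 -0.040782   -1.12392435] [-0.1173183  -0.1617338  -0.00700162]
(0.0, 2.5, 5) [0.0005 0.0077 0.0006] [ 0.0553  0.0001 -0.0005]
(-0.3, 1.5, 0) [0.0005 0.0156 0.0026] [ 0.1108  0.     -0.0005]
```

```bash
python3 -m jog '[[0,0.0036,0.0003,0.028,0,0,-1],[0,0.0073,0.0006,0.055,0,0,-1],[0,0.0112,0.0016,0.083,0,0,-1],[0,0.0150,0.0026,0.11,0,0,-1],[0,0.0150,0.0026,0.11,0,0,-1]]' 45
python3 - <<'E'
from h import *
o=status.get_obs()
print(where(),o["force"],o["moment"])
c=camera("scene"); crop(c,"s11",220,70,340,230,5)
E
```

```text
time_s: 20.85
ee_pos: [0.6037, 0.0218, 0.1185]
eef_rot: [-2.829, 0.0, 1.509]
force: [-0.4, -0.3, -1.7]
grip_width: 0.0078
[-0.44 -0.04  0.58  0.09] [-0.41519144 -0.30636138 -1.71683439] [-0.04129172 -0.34772381  0.03257422]
```

View pics/s11.png

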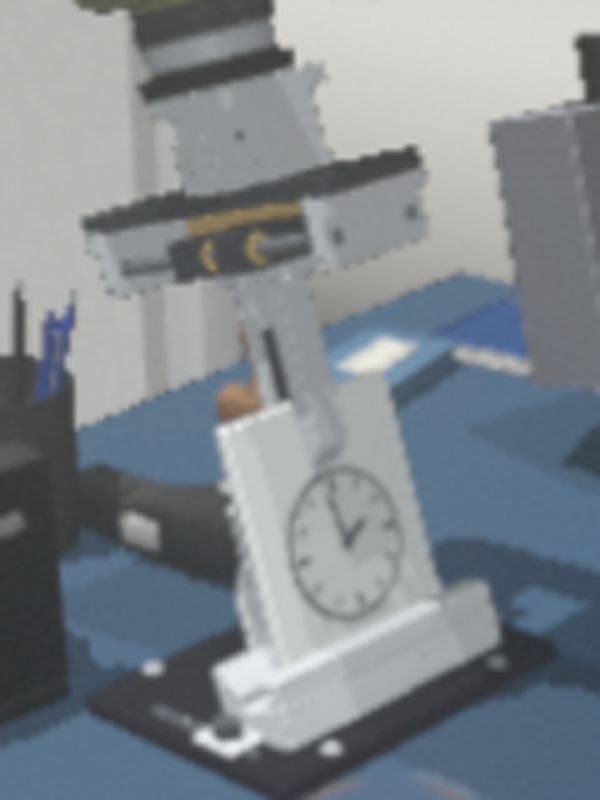

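The plate is in the channel with nothing touching. Now I'll press it down to find the floor.

```bash
python3 -m jog '[[0,0,0.0008,0,0,0,-1],[0,0,0.0015,0,0,0,-1],[0,0,0.0015,0,0,0,-1]]' 45
python3 - <<'E'
from h import *
o=status.get_obs()
print(where(),o["force"],o["moment"])
E
```

```text
time_s: 21.2
ee_pos: [0.6032, 0.0218, 0.1182]
eef_rot: [-2.832, 0.0, 1.509]
force: [1.0, -1.2, 2.3]
grip_width: 0.0075
[-0.51 -0.06  0.11  0.29] [ 0.96056046 -1.24181636  2.28685602] [-0.05960612 -0.30695048 -0.03787043]
```

```bash
python3 -m jog '[[0,0.0008,0.0003,0,0,0,-1],[0,0.0014,0.0005,0,0,0,-1],[0,0.0014,0.0005,0,0,0,-1]]' 45
python3 - <<'E'
from h import *
o=status.get_obs()
print(where(),o["force"],o["moment"])
E
```

```text
time_s: 21.5
ee_pos: [0.604, 0.0218, 0.1179]
eef_rot: [-2.831, 0.0, 1.509]
force: [-4.9, -1.4, 8.7]
grip_width: 0.0078
[ 0.24 -0.01  0.1   0.23] [-4.86718685 -1.41171332  8.69764425] [ 0.0572523   1.25131293 -0.01389282]
```

It is touching both the floor (+9 N in z) and the arms (−5 N in x). I'll let go and retract along the tool axis.

```bash
python3 -m jog '[[0,0,0,0,0,0,0],[0,0,0,0,0,0,0],[0,0,0,0,0,0,0],[0,0,0,0,0,0,0],[0,0,0,0,0,0,0],[0,0,0,0,0,0,0],[0,0,0,0,0,0,0]]'
python3 - <<'E'
from h import *
o=status.get_obs(); print(o["force"],o["grip_width"])
c=camera("scene"); crop(c,"s12",220,70,340,230,5)
E
```

```text
time_s: 22.2
ee_pos: [0.6039, 0.0218, 0.1179]
eef_rot: [-2.831, 0.0, 1.509]
force: [0.6, 1.0, 0.0]
grip_width: 0.0472
[0.60616339 0.95181036 0.03031589] 0.04722187761346587
```

View pics/s12.png

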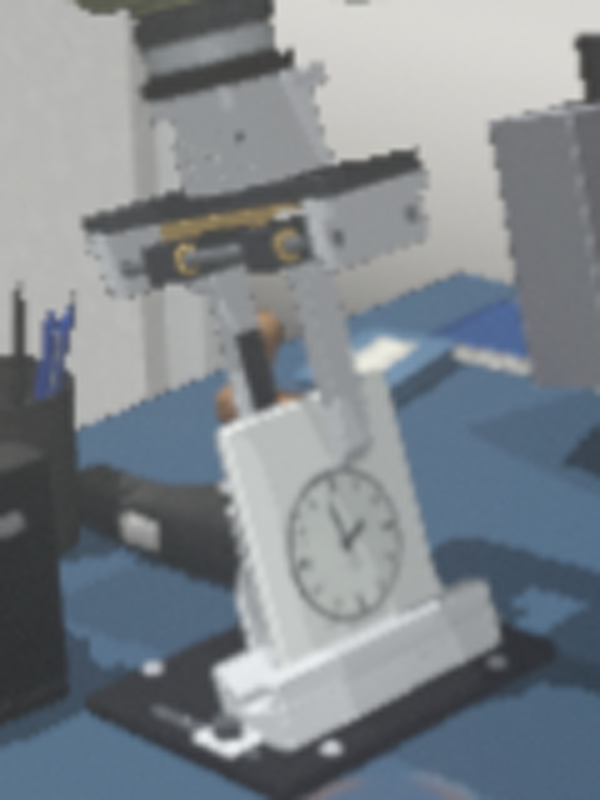

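The plate stays seated, leaning on the arms. Now I'll retract.

```bash
python3 -m jog '[[0,0,-0.01,0,0,0,0],[0,0,-0.025,0,0,0,0],[0,0,-0.045,0,0,0,0],[0,0,-0.065,0,0,0,0],[0,0,-0.085,0,0,0,0],[0,0,-0.11,0,0,0,0],[0,0,-0.14,0,0,0,0],[0,0,-0.17,0,0,0,0],[0,0,-0.17,0,0,0,0]]'
python3 -m jog '[[-0.03,-0.03,-0.02,0,0,0,0],[-0.06,-0.06,-0.02,0,0,0,0],[-0.1,-0.1,-0.02,0,0,0,0],[-0.14,-0.13,-0.02,0,0,0,0],[-0.18,-0.16,-0.02,0,0,0,0],[-0.22,-0.18,-0.02,0,0,0,0],[-0.26,-0.20,-0.02,0,0,0,0],[-0.29,-0.21,-0.02,0,0,0,0],[-0.3,-0.22,-0.02,0,0,0,0],[-0.3,-0.22,-0.02,0,0,0,0],[-0.3,-0.22,-0.02,0,0,0,0]]'
python3 - <<'E'
from h import *
for n in ("scene","top"):
    c=camera(n); cv2.imwrite(f"pics/{n}13.png",c["image"][:,:,::-1])
    if n=="scene": crop(c,"s13",220,70,340,230,5)
    else: crop(c,"t13",255,120,365,210,7)
print(status.get_obs()["force"])
E
```

```text
time_s: 23.15
ee_pos: [0.657, 0.0186, 0.2843]
eef_rot: [-2.838, 0.0, 1.509]
force: [-0.7, 0.2, 1.2]
grip_width: 0.0469
time_s: 24.25
ee_pos: [0.4351, -0.2674, 0.3691]
eef_rot: [-2.838, -0.0, 1.509]
force: [0.4, -0.1, 0.5]
grip_width: 0.0472
[ 0.16013809  0.26520212 -0.05342882]
```

View pics/s13.png

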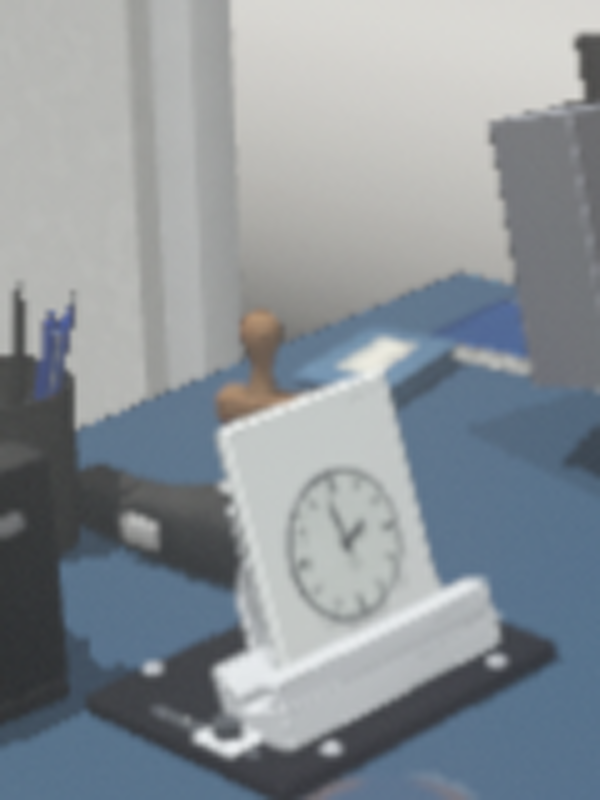

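View pics/top13.png

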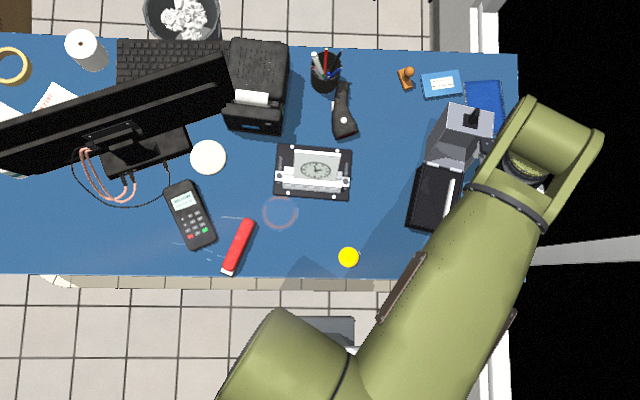

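View pics/t13.png

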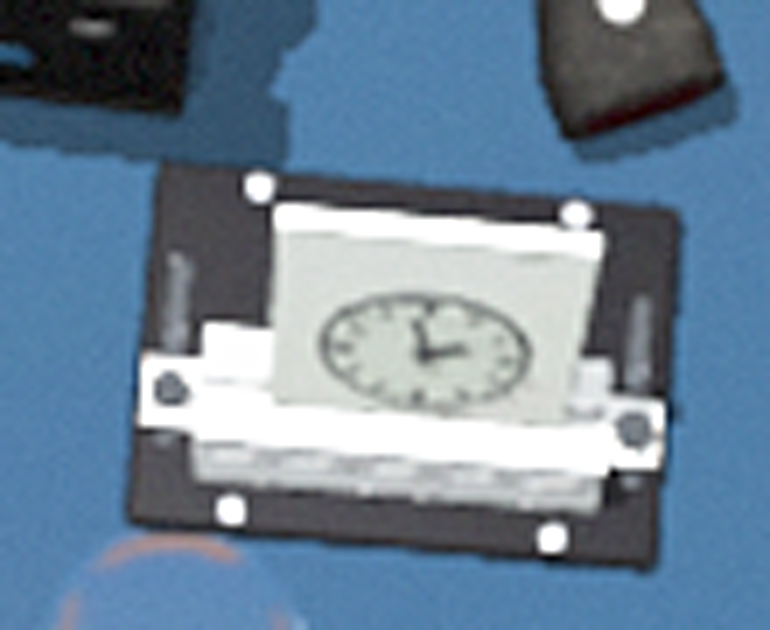

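The top view shows the sign standing square in the channel at about (315,170), with the tape, stapler and terminal where they were. A numeric check of the lean next.

```bash
python3 - <<'E'
from h import *
t=camera("top"); s=camera("scene")
for a,b in [((293.9,152.9),(265.2,155.8)),((340.7,156.7),(297,145.8))]:
    p=tri([t,s],[a,b]); q=R.from_euler('z',YB).inv().apply(p-[*OB,0])*1000; print("tri base frame mm",np.round(q,1))
    p=onplane(t,[a],.151)[0]; print(" at z=.151:",np.round(R.from_euler('z',YB).inv().apply(p-[*OB,0])*1000,1))
E
```

```text
tri base frame mm [ 21.   52.9 149.5]
 at z=.151: [ 19.6  52.1 151. ]
tri base frame mm [ 23.7 -58.3 141.6]
 at z=.151: [ 20.6 -58.1 151. ]
```

```bash
python3 - <<'E'
from station import ctrl
print(ctrl.hand_in())
E
```

```text
the job is handed in; nothing more can be done
None
```

The clock sign is up in the base and I handed the job in at about 24 s. The hand-in gives no verdict.

**What I did**
- **Lid:** I pinched the tab, swung the lid to about 1.4 rad and let go. It fell fully open and stayed there.
- **Sign:** I gripped the clock plate near its top, lifted it clear of the box and turned it dial-forward over the base.
- **Channel:** I found its place by backing the plate onto the two arms. Contact was even on both, and it put the channel about 12.3 mm towards the front lip from mid-slot. The camera estimate was 13.6 mm.
- **Seating:** With the plate leaning 40° forward of its seated angle, the toe went in under the lip without touching anything. I then straightened it until it pressed on the floor of the channel and on both arms, let go and backed away.

**Last checks**
- **Pictures:** After I backed off they show the sign standing square in the channel and leaning on the arms, dial to the lip. The arrow sign is still in the box, the lid is open, and the tape measure, stapler and terminal are where they were. The arm touched nothing and read about zero force.
- **Top corners of the sign:** Seen from above they were 3–4 mm nearer the lip than expected and about 3 mm off centre along the channel, inside the allowed range.
- **One disagreement:** Using both cameras, the right top corner came out at 142 mm high and the left at 150 mm, where 151 mm was expected. I took the right-hand figure as pixel-reading error, because the pictures show the sign square, but I did not resolve it.

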